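# Take up the slack of a drum brake at its star wheel

## Task

Take the adjusting spoon out of its wooden holder and, working through the slot in the brake's backing plate, lever the star wheel round tooth by tooth in the direction of the painted arrow until the shoe just meets the drum and the wheel goes tight. Work gently: do not force the wheel on once it is tight, do not press hard on the brake, and leave the things around alone. Then stand the spoon back in its holder.

Things in the scene. Friction and masses are not known exactly. Their poses are not given: they have to be found in the camera images.
- slot (a point): centre of the one slot in the brake's grey backing plate, level with the plate's top face (82 mm above the bench, plate 4 mm thick). The slot is 28 mm long along this point's x and 20 mm wide along its y; z is up. +x points along the slot to the middle of the plate; a yellow arrow painted beside the slot, on its +y side, also points to +x, the way to push the wheel's top to tighten
- hub: the brake, fixed flat on the bench: a dark drum 220 mm across, 84 mm high, backing plate up; origin on the bench under the plate's centre, 58 mm from the slot in +x. A steel flange with a boss and studs rises 18 mm from the plate, its edge 42 mm from the slot's centre. Inside, under the slot, sits the brass star wheel
- axle (a point): centre of the star wheel, 32 mm straight below the slot's centre; it turns about the y axis. 10 teeth 36 degrees apart, straight bars 4 mm thick, 12 mm wide in y, tips at 24 mm radius (at the top 8 mm below the plate's top face), gaps down to 14.5 mm radius. Where the teeth stand varies and is not measured: feel for a gap. This point does not turn with the wheel
- shoe (a joint): shoe slack in m, shown by a yellow pin on the plate: 0 when the shoe just meets the drum, negative while slack, 1.25 mm per tooth; starts 2 to 4 teeth slack. A single reading is only good to about half a tooth. The wheel stays where left; turning it takes about 3 N at the teeth; from 0 on it also springs back, about 8 N more at the teeth per 0.1 rad
- pin (a point): top centre of the yellow shoe pin (9 mm across, standing 7 mm above the plate), which slides up to a red bar as the slack is taken up
- socket (a point): wooden holder for the spoon, fixed, a block 60 x 60 x 60 mm; this point is the centre of the mouth of its through hole, on the top face (60 mm above the bench). The hole is 12 mm along this point's x and 20 mm along its y
- handle (a point): centre of the spoon's handle. The adjusting spoon is a loose 0.12 kg tool standing upright in the holder: orange square handle 24 x 24 mm, 65 mm long, its underside (32.5 mm below this point) resting on the block; a flat steel blade goes 50 mm straight down from it, 12 mm wide (along this point's y), 3 mm thick (along x). z is up along the handle
- tip (a point): the end of the spoon's blade (centre of its lower edge), 82.5 mm below the handle's centre, axes as at the handle
- grease: a white jar with a red cap, 56 mm across, 85 mm high, origin at its underside; not to be disturbed
- spray: a blue can, 60 mm across, 160 mm high, origin at its underside; not to be disturbed
- tray: an open blue parts tray, 100 x 80 x 30 mm, origin at its underside; not to be disturbed
- tool: the whole spoon; origin at the end of its blade, axes as at the handle
Mind the look-alikes: they are no part of the job. Of the things like the tool, leave any that is turquoise; of the rest the smaller one is meant.

How it is judged:
By the outcome, as a careful person would: the job done as asked, in the order asked, and still so for the second after the job is handed in, with the robot touching nothing.
It also fails if it takes over 72 s, if anything falls off the work surface, if the arm or the gripper's body presses on something with over 40 N, if the wrist force passes 120 N, or if a joint passes its speed limit or range.

## Robot

A 6-joint arm with a two-finger parallel gripper is mounted at the origin on the work surface. World frame = base frame: x ahead of the robot, y to its left, z up, the work surface at z = 0. Lengths are in m, angles in rad, forces in N, time in s.
With the tool pointing down it reaches from about 0.225 to 0.875 m from the base axis. Payload 3.4 kg.
Tool frame: the origin (TCP) lies between the finger pads; the fingertips stand 25 mm ahead of it and the grasp point (between the pads) lies 6 mm ahead of it (manip.tips_ahead is the distance from the TCP to the fingertips, in m); z points along the fingers, x is the direction in which the jaws open and shut, and the axes are right-handed (so a half turn about z gives the same grasp; the last joint's range is limited). The gripper opens to 85 mm and grips with 20 to 120 N. Pads are 22 mm wide; open, the fingers measure 114 mm over their backs; the gripper's body (76 mm by 85 mm) begins 54 mm behind the grasp point. The pads swing forward as they close: fully open they stand 13 mm farther back than shut.
Start: joints at [-1.226, 0.276, 1.505, -0, 1.361, -0.121], TCP at [0.258, -0.514, 0.256] pointing down, gripper open.
Joint ranges: [-2.89, 2.89], [-0.75, 2.08], [0.22, 2.7], [-1.18, 4.32], [0.11, 2.71], [-2.7, 2.7]. Speed limits (rad/s): [2.57, 2.57, 3.14, 3.14, 3.14, 3.14].

## Interface

Orientations are given as a unit quaternion [w, x, y, z].
In Python, from rig import manip gives the robot as it stands. The module is installed in compiled form; this text tells all that it offers.
- The arm moves only by the tool send_rows, never from a script. Its argument "plan" is a list of rows, each an object with "linear": the shift along the tool's x, y, z in m, a list of three; "delta_rot": the turn, a rotation vector about the tool's x, y, z in degrees, a list of three; "fingers": the finger opening in m, from 0 to 0.0854. A call has 1 to 12 rows; each row shifts and turns the pose as measured when the row begins, along the tool's axes as they then stand; what a row does not reach is not made up. A row lasts 1/12 s, in which the tool goes at most 41.7 mm and 7.16 degrees, less where a joint would pass 70% of its speed; a pose out of reach is approached as far as the arm can. A call with a gripper value outside its range is refused whole. The fingers move at their own pace and stop on an object; "force" is the grip in N (left out, the last holds). Time passes only in rows, so rows that do not move let the fingers close. It gives the time, the measured TCP pose, the force and the opening at its end, in the units of the state.
- manip.get_state(): the state, without advancing time (a new reading comes with each control period).
- manip.get_image(name): name is "side" or "top" or "wrist"; returns the picture (420x560x3 uint8, red, green, blue); there is no depth.
- manip.camera_info(name): a dict with "K" (3x3 intrinsics, pixels), "dist" ([k1, k2, p1, p2, k3] as OpenCV has them; the pictures are not rectified), "rvec" (rotation vector, rad) and "tvec" (3), from world to camera coordinates, as OpenCV has them. Camera axes: x right, y down, z forward; pixel columns grow to the right and rows downward; lengths in m; the calibration is good to about 2 mm. A picture is of the moment at which its call begins: read the wrist's pose just before it. camera_info takes no time and is no camera call; for the wrist camera it gives the pose at the moment of the call.
- manip.sign_off(): hands the job in, once; it reports no verdict.
Trained networks look in the newest picture that a camera, given by its name, has taken for a name from the list of things; names that differ only in an ending like _2 or _b are one class to them, and where a whole thing is asked for, a point or a joint stands for the part that bears it (a point fixed in the world has none). Each returns a list of dicts, best first, with "p" (0 to 1); they miss things now and then, are a little off and sometimes report something else, mostly with a low value. They report only what shows in the picture. A call takes as long as a camera call. They do not tell look-alikes from the thing itself.
- manip.find_in(thing, camera): "extent" ([left, top, right, bottom] in pixels, round what is visible of it).
- manip.masks_of(thing, camera): "pixels" (420x560 bool, what is visible of it) and "extent" ([left, top, right, bottom] in pixels, round what is visible of it).
The state is a dict: "clock": time; "qpos": joint angles; "qd": joint speeds; "effort": joint torques, N m; "position": TCP position; "ee_rot": TCP orientation; "contact_force": force on the tool from outside, world axes, zero at the start; "moment": the same for the moment, N m; "width": finger opening in m.
Only numpy, scipy, OpenCV 4.12 (cv2) and the standard library are available. Lean on these libraries where they do the work, as an engineer would, in place of code of your own. Each camera call takes 0.05 s, during which the arm holds its last target. There are 200 camera calls.

## Working session

There is one attempt and no reset: what is moved stays moved. The work goes in short steps, Python scripts to look and compute and a tool call to move; the robot and the scene stay as the last step left them, time stands still between calls to the robot, and variables do not carry over. Pictures are saved under pics/ and viewed, about 8 in all and at most 12, crops included, and the job is handed in when it is done.

Besides the shell and the picture viewer there is one more tool, called after "Call:" by a JSON object that holds its "fn" and its "kwargs". send_rows: Moves the arm, as the interface text tells. Its arguments: {"type":"object","properties":{"plan":{"type":"array","items":{"type":"object","properties":{"linear":{"type":"array","items":{"type":"number"}},"delta_rot":{"type":"array","items":{"type":"number"}},"fingers":{"type":"number"}}}},"force":{"type":"number"}},"required":["plan"]}

```bash
mkdir -p pics; cat > h.py <<'E'
import numpy as np, cv2
from rig import manip
from scipy.spatial.transform import Rotation as R
def save(name,fn):
    im=manip.get_image(name); cv2.imwrite('pics/'+fn,im[:,:,::-1]); return im
def cam(name):
    c=manip.camera_info(name); return np.array(c['K']),np.array(c['dist']),R.from_rotvec(np.ravel(c['rvec'])).as_matrix(),np.ravel(c['tvec'])
def ray(name,uv):
    K,d,Rm,t=cam(name); p=cv2.undistortPoints(np.array([[uv]],float),K,d)[0,0]
    return -Rm.T@t, Rm.T@np.array([p[0],p[1],1])
def at_z(name,uv,z):
    o,d=ray(name,uv); return o+d*(z-o[2])/d[2]
def proj(name,P):
    K,d,Rm,t=cam(name); return cv2.projectPoints(np.array(P,float).reshape(-1,1,3),cv2.Rodrigues(Rm)[0],t,K,d)[0][:,0]
def pose():
    s=manip.get_state(); q=s['ee_rot']; return np.array(s['position']),R.from_quat([q[1],q[2],q[3],q[0]]).as_matrix(),s
E
python3 - <<'E'
from h import *
s=save('side','s0.png');t=save('top','t0.png')
for c in('side','top'):
    K,d,Rm,tt=cam(c); print(c,(-Rm.T@tt).round(3),K[0,0].round(0))
    for n in('slot','hub','pin','socket','handle','tool','grease','spray','tray'):
        try: print(n,[(round(x['p'],2),np.round(x['extent']).astype(int).tolist()) for x in manip.find_in(n,c)[:4]])
        except Exception as e: print(n,e)
print(manip.get_state())
E
```

```text
side [ 0.557 -0.613  0.557] 403.0
slot [(0.91, [195, 181, 304, 282])]
hub [(0.81, [195, 182, 305, 278])]
pin []
socket [(0.62, [206, 303, 257, 362])]
handle [(0.91, [192, 345, 214, 402]), (0.68, [279, 283, 318, 376]), (0.65, [217, 282, 241, 324])]
tool [(0.92, [282, 284, 314, 376]), (0.91, [193, 348, 215, 401]), (0.7, [329, 309, 411, 374]), (0.69, [215, 285, 240, 326])]
grease [(0.75, [204, 146, 226, 185])]
spray [(0.73, [255, 117, 280, 178])]
tray [(0.72, [327, 307, 412, 373]), (0.48, [193, 181, 304, 276])]
top [0.501 0.025 1.246] 464.0
slot [(0.74, [234, 186, 318, 278])]
hub [(0.75, [232, 186, 319, 277])]
pin []
socket [(0.7, [358, 231, 386, 262]), (0.32, [144, 194, 182, 220])]
handle [(0.86, [390, 195, 413, 220]), (0.43, [407, 253, 424, 262])]
tool [(0.67, [408, 252, 425, 261]), (0.41, [367, 239, 386, 252]), (0.2, [233, 185, 318, 275])]
grease [(0.56, [159, 253, 187, 274])]
spray [(0.57, [147, 192, 182, 218]), (0.26, [231, 185, 319, 275])]
tray [(0.63, [352, 142, 400, 186]), (0.58, [368, 238, 385, 248])]
{'clock': 1.0, 'qpos': array([-1.22597634e+00,  2.75862990e-01,  1.50492164e+00,  1.10789813e-05,
        1.36069308e+00, -1.20969796e-01]), 'qd': array([-6.44267225e-04,  1.37901883e-03,  5.96463591e-04, -3.16184346e-04,
        5.57126018e-05,  1.57495137e-03]), 'effort': array([ 9.43803389e-05, -4.16664648e+01, -2.46106875e+01, -1.23542268e-04,
        3.01845539e-04, -3.94508916e-06]), 'position': array([ 0.25826923, -0.51375404,  0.2563405 ]), 'ee_rot': array([ 3.16100032e-05,  8.51212816e-01, -5.24820673e-01,  4.83017550e-05]), 'contact_force': array([ 0.15757975, -0.30522975,  0.06957817]), 'moment': array([-0.03301195,  0.02128038, -0.03450497]), 'width': 0.08525062100237783}
```

View pics/t0.png

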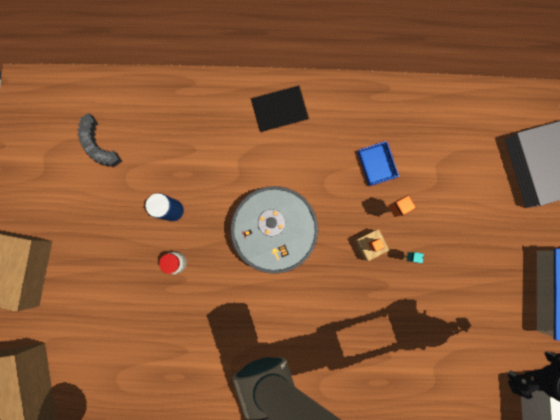

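View pics/s0.png

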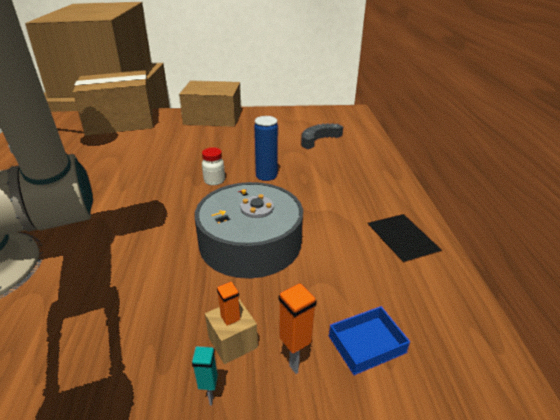

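The top view shows the brake at (274,229) with its slot near (282,252) and the pin near (247,233). The holder with the small orange spoon is at (376,245). The larger orange one (404,206) and the turquoise one (416,258) are look-alikes.

```bash
python3 - <<'E'
from h import *
im=cv2.imread('pics/t0.png')
a=cv2.resize(im[180:280,228:328],None,fx=4,fy=4,interpolation=3);b=cv2.resize(im[185:285,340:440],None,fx=4,fy=4,interpolation=3)
cv2.imwrite('pics/c0.png',np.hstack([a,b]))
print('hub',at_z('top',(274,229.5),.082),'slot',at_z('top',(282,252),.082),'pin',at_z('top',(247,233),.089),'handle top',at_z('top',(377.5,244.5),.125),'sock',at_z('top',(372,246),.06))
print('big',at_z('top',(404,206),.14),'turq',at_z('top',(416,258),.1))
print(manip.camera_info('wrist'));p,r,_=pose();print(r)
K,d,Rm,t=cam('wrist');print('cam in tool',r.T@(-Rm.T@t-p)); print(Rm@r)
E
```

```text
hub [0.54258907 0.05204743 0.082     ] slot [0.48694519 0.03041815 0.082     ] pin [0.53173988 0.11886226 0.089     ] handle top [ 0.51159195 -0.20004424  0.125     ] sock [ 0.50801222 -0.19901017  0.06      ]
big [ 0.60544008 -0.26003117  0.14      ] turq [ 0.48086241 -0.30156429  0.1       ]
{'K': array([[326.63540206,   0.        , 274.6140819 ],
       [  0.        , 326.63540206, 206.99316664],
       [  0.        ,   0.        ,   1.        ]]), 'dist': array([-0.07677275,  0.        ,  0.        ,  0.        ,  0.        ]), 'rvec': array([-2.45725839,  1.51727393,  0.2186905 ]), 'tvec': array([-0.57553676, -0.03574947,  0.37934732])}
[[ 4.49126518e-01 -8.93468169e-01  4.90509795e-05]
 [-8.93468163e-01 -4.49126520e-01 -1.04513199e-04]
 [ 1.15409312e-04  3.11416045e-06 -9.99999993e-01]]
cam in tool [ 0.00022355 -0.07278545 -0.11814253]
[[ 9.99998882e-01  1.16535870e-03 -9.36577719e-04]
 [-1.38338170e-03  9.58813754e-01 -2.84032165e-01]
 [ 5.67004243e-04  2.84033144e-01  9.58814295e-01]]
```

View pics/c0.png

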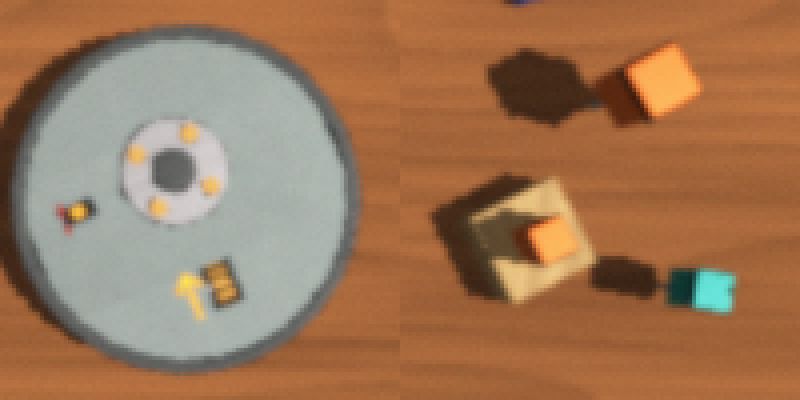

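Call:
{"fn": "send_rows", "kwargs": {"plan": [{"linear":[-0.015,-0.034,0.003],"fingers":0.06},{"linear":[-0.015,-0.034,0.003],"fingers":0.06},{"linear":[-0.015,-0.034,0.003],"fingers":0.06},{"linear":[-0.015,-0.034,0.003],"fingers":0.06},{"linear":[-0.015,-0.034,0.003],"fingers":0.06},{"linear":[-0.015,-0.034,0.003],"fingers":0.06},{"linear":[-0.015,-0.034,0.003],"fingers":0.06},{"linear":[-0.015,-0.034,0.003],"fingers":0.06},{"linear":[-0.015,-0.034,0.003],"fingers":0.06},{"linear":[-0.015,-0.034,0.003],"fingers":0.06},{"linear":[-0.015,-0.034,0.003],"fingers":0.06},{"linear":[0,0,0],"fingers":0.06}]}}

```text
$.plan[0]: bad value
```

```bash
python3 - <<'E'
from h import *
p,r,s=pose(); print(p,r[:,0],s['clock'])
save('wrist','w1.png')
for n in('socket','handle'): print(n,[(round(x['p'],2),np.round(x['extent']).astype(int).tolist()) for x in manip.find_in(n,'wrist')[:3]])
E
```

```text
[ 0.25826923 -0.51375404  0.2563405 ] [ 4.49126518e-01 -8.93468163e-01  1.15409312e-04] 1.0
socket []
handle []
```

View pics/w1.png

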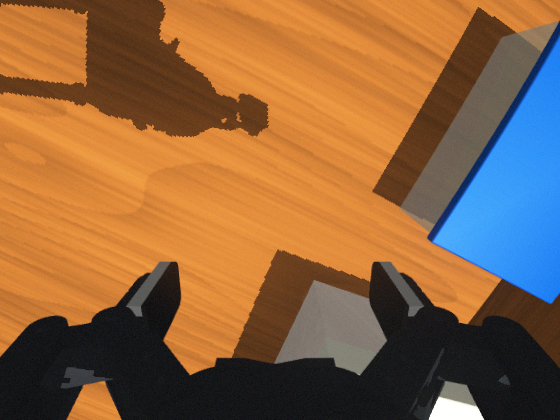

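The rows were refused because delta_rot was missing, so this view (bench, blue box at right) is from the start pose. I'll resend with delta_rot included.

Call:
{"fn": "send_rows", "kwargs": {"plan": [{"linear":[-0.015,-0.034,0.003],"delta_rot":[0,0,0],"fingers":0.06},{"linear":[-0.015,-0.034,0.003],"delta_rot":[0,0,0],"fingers":0.06},{"linear":[-0.015,-0.034,0.003],"delta_rot":[0,0,0],"fingers":0.06},{"linear":[-0.015,-0.034,0.003],"delta_rot":[0,0,0],"fingers":0.06},{"linear":[-0.015,-0.034,0.003],"delta_rot":[0,0,0],"fingers":0.06},{"linear":[-0.015,-0.034,0.003],"delta_rot":[0,0,0],"fingers":0.06},{"linear":[-0.015,-0.034,0.003],"delta_rot":[0,0,0],"fingers":0.06},{"linear":[-0.015,-0.034,0.003],"delta_rot":[0,0,0],"fingers":0.06},{"linear":[-0.015,-0.034,0.003],"delta_rot":[0,0,0],"fingers":0.06},{"linear":[-0.015,-0.034,0.003],"delta_rot":[0,0,0],"fingers":0.06},{"linear":[-0.015,-0.034,0.003],"delta_rot":[0,0,0],"fingers":0.06},{"linear":[0,0,0],"delta_rot":[0,0,0],"fingers":0.06}]}}

```text
clock: 2.15
position: [0.5299, -0.1903, 0.2205]
ee_rot: [0.001, 0.849, -0.529, 0.003]
contact_force: [0.2, -1.3, 0.1]
width: 0.0603
```

```bash
python3 - <<'E'
from h import *
p,r,s=pose(); print(p,r[:,0],s['clock'])
save('wrist','w2.png')
for n in('socket','handle'): print(n,[(round(x['p'],2),np.round(x['extent']).astype(int).tolist()) for x in manip.find_in(n,'wrist')[:3]])
E
```

```text
[ 0.52994763 -0.1902603   0.22049588] [ 0.44013989 -0.89789911  0.00735354] 2.15
socket [(0.69, [244, 175, 307, 247])]
handle [(0.81, [362, 161, 430, 240]), (0.78, [318, 176, 380, 272]), (0.58, [262, 205, 292, 260])]
```

View pics/w2.png

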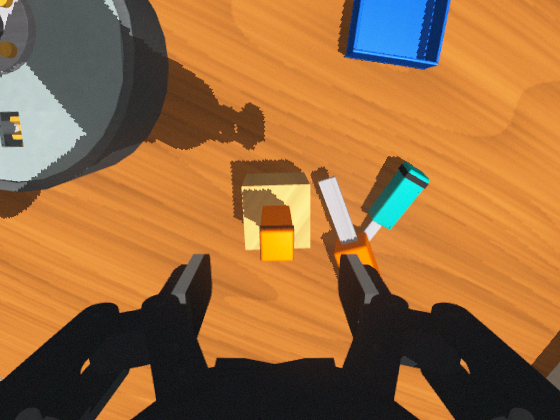

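The wrist view shows the spoon's handle top at (277,243) above the block (245–310, 185–250). The big look-alike at (355,255) looks tilted, so I'm checking it against the side view.

```bash
python3 - <<'E'
from h import *
s=save('side','s1.png');t=save('top','t1.png')
a=cv2.resize(s[220:420,150:430],None,fx=2,fy=2);b=cv2.resize(t[130:280,330:440],None,fx=2,fy=2)
o=np.zeros((400,800,3),np.uint8);o[:,:560]=a;o[:300,560:780]=b
cv2.imwrite('pics/c1.png',o[:,:,::-1])
for z in (0,.05,.13): print(z,at_z('wrist',(325,180),z),at_z('wrist',(348,240),z),at_z('wrist',(380,177),z))
E
```

```text
0 [ 0.55121225 -0.24658613  0.        ] [ 0.50182425 -0.30268298  0.        ] [ 0.57978949 -0.29833809  0.        ]
0.05 [ 0.55711258 -0.23438555  0.05      ] [ 0.5150072  -0.28221051  0.05      ] [ 0.5814759  -0.27850631  0.05      ]
0.13 [ 0.56655312 -0.21486462  0.13      ] [ 0.53609993 -0.24945456  0.13      ] [ 0.58417416 -0.24677546  0.13      ]
```

View pics/c1.png

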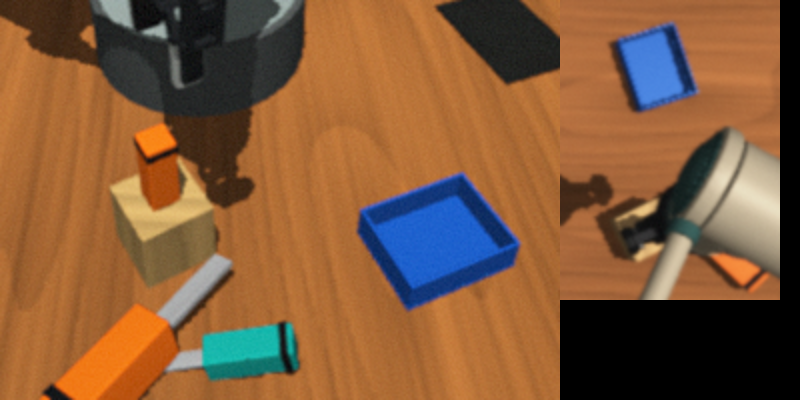

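```bash
python3 - <<'E'
from h import *
im=cv2.imread('pics/w2.png')
b=cv2.resize(im[160:270,230:320],None,fx=5,fy=5,interpolation=3); cv2.imwrite('pics/c2.png',b)
p,r,s=pose(); print(p,r)
H=at_z('wrist',(277.5,244.5),.125)
e=at_z('wrist',(261,232),.125)-at_z('wrist',(294,231),.125)
print(H,e,np.linalg.norm(e), r.T@(H-p))
for uv in((243,185),(309,184),(310,248),(246,250)):print(at_z('wrist',uv,.06))
E
```

```text
[ 0.52571901 -0.19653749  0.22119675] [[ 0.43456094 -0.90064143  0.00134234]
 [-0.90058688 -0.43455021 -0.0104591 ]
 [ 0.01000322  0.00333622 -0.9999444 ]]
[ 0.51023803 -0.20767745  0.125     ] [-0.01060878  0.02055322  0.        ] 0.02312965438972966 [0.0023428  0.01846275 0.09628714]
[ 0.52332361 -0.16922113  0.06      ]
[ 0.54904423 -0.22094084  0.06      ]
[ 0.49542418 -0.24984881  0.06      ]
[ 0.46806943 -0.19696037  0.06      ]
```

View pics/c2.png

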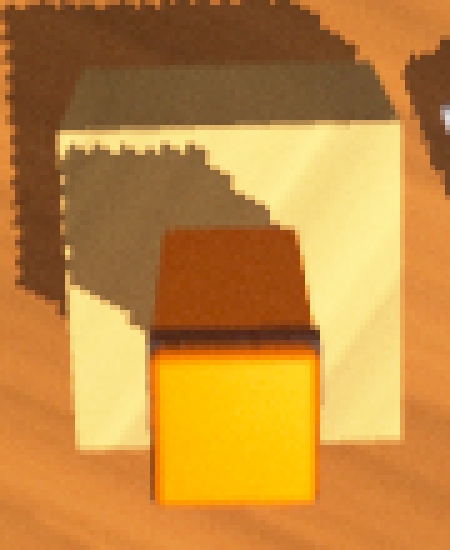

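Block and handle are aligned with the tool axes, so I'm descending to grasp.

Call:
{"fn": "send_rows", "kwargs": {"plan": [{"linear":[-0.001,0.013,0.01],"delta_rot":[0.2,-0.6,0],"fingers":0.055},{"linear":[0,0,0.0],"delta_rot":[0,0,0],"fingers":0.055},{"linear":[0,0,0.03],"delta_rot":[0,0,0],"fingers":0.055},{"linear":[0,0,0.03],"delta_rot":[0,0,0],"fingers":0.055},{"linear":[0,0,0],"delta_rot":[0,0,0],"fingers":0.055}]}}

```text
clock: 2.82
position: [0.5129, -0.2091, 0.1539]
ee_rot: [-0.0, 0.844, -0.537, 0.005]
contact_force: [-0.9, 0.4, -0.7]
width: 0.055
```

```bash
python3 - <<'E'
from h import *
p,r,s=pose(); print(p,r, s['qd'].round(3)); print(r.T@(np.array([.5135,-.201,.100])-p))
E
```

```text
[ 0.51285949 -0.20911603  0.15392305] [[ 0.42371062 -0.90575463  0.0088242 ]
 [-0.90575895 -0.42376244 -0.00511142]
 [ 0.00836906 -0.00582683 -0.999948  ]] [-0.025 -0.052 -0.065 -0.002  0.062  0.004]
[-0.00753106 -0.00370521  0.05388441]
```

Call:
{"fn": "send_rows", "kwargs": {"plan": [{"linear":[-0.0075,-0.0037,0.0],"delta_rot":[-0.3,-0.5,0],"fingers":0.055},{"linear":[0,0,0.0],"delta_rot":[0,0,0],"fingers":0.055},{"linear":[0,0,0.0],"delta_rot":[0,0,0],"fingers":0.055}]}}

```text
clock: 3.07
position: [0.5132, -0.2024, 0.1563]
ee_rot: [-0.0, 0.842, -0.539, 0.0]
contact_force: [-0.0, -0.3, -0.6]
width: 0.0551
```

```bash
python3 - <<'E'
from h import *
p,r,s=pose(); print(p,r, s['qd'].round(3)); print(r.T@(np.array([.5135,-.201,.100])-p))
m=manip.get_image('wrist'); hs=cv2.cvtColor(m,cv2.COLOR_RGB2HSV)
q=((hs[...,0]>15)&(hs[...,0]<28)&(hs[...,1]>235)&(hs[...,2]>200)).astype(np.uint8);
ex=[(round(x['p'],2),np.round(x['extent']).astype(int).tolist()) for x in manip.find_in('handle','wrist')[:3]];print(ex)
print(proj('wrist',[(.5135,-.201,.125),(.5145,-.2014,.125),(.5135,-.201,.06)]))
cv2.imwrite('pics/w3.png',m[:,:,::-1])
n,l,st,c=cv2.connectedComponentsWithStats(q)
print([ (st[i].tolist(),c[i].round(1).tolist()) for i in range(1,n) if st[i,4]>150])
E
```

```text
[ 0.51324498 -0.2024082   0.15634761] [[ 4.19563865e-01 -9.07725082e-01  1.15680722e-03]
 [-9.07725813e-01 -4.19563667e-01  4.20856407e-04]
 [ 1.03332363e-04 -1.22663992e-03 -9.99999242e-01]] [ 0.004 -0.013 -0.019  0.014  0.03   0.008]
[-0.00117709 -0.0007532   0.05634846]
[(0.96, [384, 146, 468, 242]), (0.89, [247, 205, 295, 282]), (0.71, [327, 164, 413, 310])]
[[271.66871542 260.24993162]
 [273.22095275 258.90861297]
 [272.31709118 219.18822927]]
[([356, 253, 52, 55, 999], [385.6, 275.6]), ([250, 256, 46, 24, 837], [271.2, 269.5])]
```

Call:
{"fn": "send_rows", "kwargs": {"plan": [{"linear":[-0.001,-0.001,0.028],"delta_rot":[0,0,0],"fingers":0.055},{"linear":[0,0,0.027],"delta_rot":[0,0,0],"fingers":0.055},{"linear":[0,0,0],"delta_rot":[0,0,0],"fingers":0.055}]}}

```text
clock: 3.42
position: [0.5182, -0.2028, 0.1058]
ee_rot: [-0.001, 0.843, -0.538, 0.007]
contact_force: [-0.6, 0.2, 0.1]
width: 0.0547
```

Call:
{"fn": "send_rows", "kwargs": {"force": 90, "plan": [{"linear":[0,0,0],"delta_rot":[0,0,0],"fingers":0.015},{"linear":[0,0,0],"delta_rot":[0,0,0],"fingers":0.015},{"linear":[0,0,0],"delta_rot":[0,0,0],"fingers":0.015},{"linear":[0,0,0],"delta_rot":[0,0,0],"fingers":0.015}]}}

```text
clock: 3.75
position: [0.5193, -0.2026, 0.1096]
ee_rot: [-0.002, 0.843, -0.538, 0.008]
contact_force: [0.1, 0.2, -1.7]
width: 0.0232
```

```bash
python3 - <<'E'
from h import *
p,r,s=pose(); print(p,r,s['width'],s['contact_force']); 
E
```

```text
[ 0.51934886 -0.20256734  0.10963967] [[ 0.42045643 -0.90718198  0.01540247]
 [-0.9072317  -0.42058517 -0.00622511]
 [ 0.01212536 -0.01135622 -0.999862  ]] 0.023212263672651334 [ 0.07717784  0.23346199 -1.65225698]
```

Call:
{"fn": "send_rows", "kwargs": {"plan": [{"linear":[0,0,-0.025],"delta_rot":[0,0,0],"fingers":0.015},{"linear":[0,0,-0.025],"delta_rot":[0,0,0],"fingers":0.015},{"linear":[0,0,-0.03],"delta_rot":[0,0,0],"fingers":0.015},{"linear":[0,0,-0.03],"delta_rot":[0,0,0],"fingers":0.015},{"linear":[0,0,-0.02],"delta_rot":[0,0,0],"fingers":0.015},{"linear":[0,0,0],"delta_rot":[-0.6,-0.7,0],"fingers":0.015},{"linear":[0,0,0],"delta_rot":[0,0,0],"fingers":0.015},{"linear":[0,0,0],"delta_rot":[0,0,0],"fingers":0.015}]}}

```text
clock: 4.42
position: [0.5182, -0.2029, 0.2506]
ee_rot: [0.0, 0.843, -0.538, 0.004]
contact_force: [-0.4, -0.3, -1.1]
width: 0.0231
```

```bash
python3 - <<'E'
from h import *
p,r,s=pose(); print(p,r,s['width'],s['contact_force'],s['qd'].round(3)); 
w=save('wrist','w4.png'); sd=save('side','s4.png')
o=np.zeros((420,800,3),np.uint8); o[:,:400]=w[:,100:500]; o[:,400:]=cv2.resize(sd[150:360,130:330],(400,420))
cv2.imwrite('pics/c4.png',o[:,:,::-1])
for n in('slot','pin','hub'): print(n,[(round(x['p'],2),np.round(x['extent']).astype(int).tolist()) for x in manip.find_in(n,'wrist')[:3]])
E
```

```text
[ 0.51816054 -0.20288429  0.25062595] [[ 0.42088967 -0.90708363  0.00715384]
 [-0.90708036 -0.42092767 -0.00501107]
 [ 0.00755671 -0.00438    -0.99996186]] 0.023140190544005543 [-0.40742911 -0.30312417 -1.11192769] [-0.001  0.007  0.005 -0.002 -0.004  0.   ]
slot [(0.55, [0, 0, 172, 171])]
pin []
hub [(0.79, [3, 0, 168, 173])]
```

View pics/c4.png

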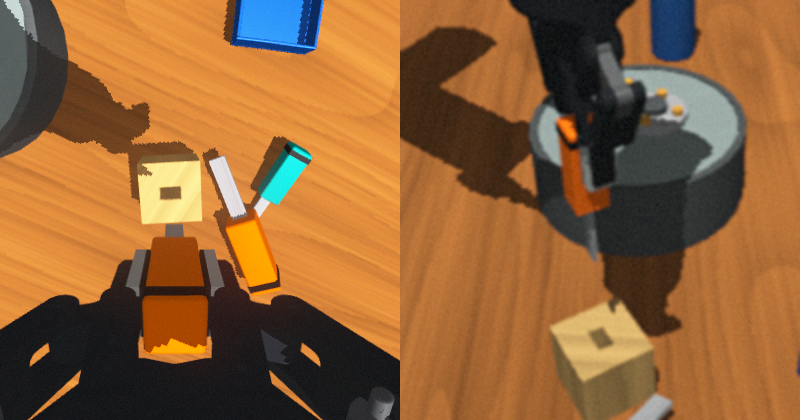

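The holder hole is at about (270,192) in the full frame, with its long side along tool x. The blade is therefore wide along tool x, with its tip edge at about (274,222).

```bash
python3 - <<'E'
from h import *
p,r,s=pose()
im=cv2.imread('pics/w4.png'); 
g=im[218:240,255:295]; print('blade col',[ (v,im[v,274].tolist()) for v in range(214,240,2)]); print([(u,im[228,u].tolist()) for u in range(260,290,2)])
sub=im[160:225,238:305].astype(int); m=(sub.sum(2)<330)&(np.arange(160,225)[:,None]>178)&(np.arange(160,225)[:,None]<206); v,u=np.nonzero(m); print('hole',u.mean()+238,v.mean()+160,u.min()+238,u.max()+238,v.min()+160,v.max()+160)
c=(u.mean()+238,v.mean()+160); print('socket',at_z('wrist',c,.06))
def intool(uv,z): 
    o,d=ray('wrist',uv); o=r.T@(o-p); d=r.T@d; return o+d*(z-o[2])/d[2]
print('tip',intool((274,222.5),.0996))
print('slot',at_z('top',(283.5,250.5),.082),'flange',at_z('top',(228+175/4,180+172/4),.1), 'hubc', at_z('top',(228+186/4,180+197/4),.082))
E
```

```text
blade col [(214, [158, 240, 254]), (216, [158, 241, 254]), (218, [151, 238, 253]), (220, [148, 235, 253]), (222, [98, 182, 238]), (224, [83, 105, 145]), (226, [89, 95, 113]), (228, [89, 95, 115]), (230, [89, 96, 113]), (232, [90, 97, 114]), (234, [87, 93, 109]), (236, [67, 86, 121]), (238, [19, 72, 159])]
[(260, [57, 134, 219]), (262, [62, 138, 220]), (264, [62, 139, 222]), (266, [87, 95, 115]), (268, [89, 94, 114]), (270, [88, 96, 113]), (272, [91, 93, 111]), (274, [89, 95, 115]), (276, [90, 98, 112]), (278, [88, 94, 111]), (280, [89, 98, 116]), (282, [91, 94, 113]), (284, [60, 132, 215]), (286, [63, 131, 214]), (288, [54, 127, 211])]
hole 267.375 192.72767857142856 238 280 187 203
socket [ 0.51179383 -0.19849796  0.06      ]
tip [-0.00013063  0.00308731  0.0996    ]
slot [0.49078476 0.02677635 0.082     ] flange [0.55784359 0.05766058 0.1       ] hubc [0.54325041 0.05081298 0.082     ]
```

Call:
{"fn": "send_rows", "kwargs": {"force": 120, "plan": [{"linear":[-0.032,-0.003,0],"delta_rot":[0,0,0],"fingers":0.015},{"linear":[-0.032,-0.003,0],"delta_rot":[0,0,0],"fingers":0.015},{"linear":[-0.032,-0.003,0],"delta_rot":[0,0,0],"fingers":0.015},{"linear":[-0.032,-0.003,0],"delta_rot":[0,0,0],"fingers":0.015},{"linear":[-0.032,-0.003,0],"delta_rot":[0,0,0],"fingers":0.015},{"linear":[-0.032,-0.003,0],"delta_rot":[0,0,0],"fingers":0.015},{"linear":[-0.027,-0.003,0],"delta_rot":[0,0,0],"fingers":0.015},{"linear":[0,0,0],"delta_rot":[0,-0.4,0],"fingers":0.015},{"linear":[0,0,0],"delta_rot":[0,0,0],"fingers":0.015},{"linear":[0,0,0],"delta_rot":[0,0,0],"fingers":0.015}]}}

```text
clock: 5.5
position: [0.4376, 0.0125, 0.2379]
ee_rot: [0.001, 0.842, -0.54, -0.009]
contact_force: [0.5, 0.4, -0.7]
width: 0.0224
```

```bash
python3 - <<'E'
from h import *
p,r,s=pose(); print(p,r,s['width'],s['contact_force'],s['qd'].round(3)); 
w=save('wrist','w5.png'); np.savez('w5.npz',p=p,r=r)
print(proj('wrist',[(.4908,.0268,.082)]))
cv2.imwrite('pics/c5.png',np.hstack([cv2.resize(w[0:300,160:400],(480,600)),cv2.resize(w[120:220,220:320],(320,320)) if 0 else np.zeros((600,4,3),np.uint8)])[:,:,::-1])
E
```

```text
[0.43761279 0.01252352 0.23794681] [[ 0.41767768 -0.9084596  -0.01570076]
 [-0.90849586 -0.41782523  0.00757289]
 [-0.01343984  0.01110105 -0.99984806]] 0.022361809441959285 [ 0.47328865  0.43380213 -0.73518099] [ 0.002  0.008  0.003 -0.015 -0.015 -0.005]
[[287.21812617 132.0974222 ]]
```

View pics/w5.png

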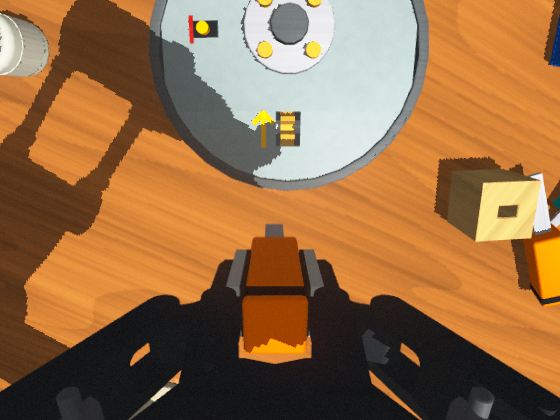

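The slot is at (288,128), with three brass tooth bars showing in it. The pin is at (203,28), the red bar at (191,28) and the holder hole at (508,211). I'll measure these and zoom in on the slot.

```bash
python3 - <<'E'
from h import *
p,r,s=pose(); im=cv2.imread('pics/w5.png')
a=cv2.resize(im[98:158,262:312],None,fx=8,fy=8,interpolation=2); b=cv2.resize(im[13:43,183:223],None,fx=8,fy=8,interpolation=2)
o=np.zeros((480,720,3),np.uint8);o[:,:400]=a;o[:240,400:]=b;cv2.imwrite('pics/c6.png',o)
g=im.astype(int).sum(2)[:,283:294].mean(1); print([(v,int(g[v])) for v in range(106,152)])
S=at_z('wrist',(288.3,128.3),.082);print('slot',S,'tool',r.T@(S-p))
print('sock',at_z('wrist',(508,211),.06))
d=at_z('wrist',(289,146),.082)-at_z('wrist',(288,111),.082);print(d,np.linalg.norm(d),np.degrees(np.arctan2(-d[1],-d[0])))
def intool(uv,z): 
    o,d=ray('wrist',uv); o=r.T@(o-p); d=r.T@d; return o+d*(z-o[2])/d[2]
print('tip blade', [(v,im[v,274].tolist()) for v in range(218,230)]); print(intool((274.5,224),.0996))
E
```

```text
[(106, 648), (107, 650), (108, 654), (109, 653), (110, 650), (111, 599), (112, 471), (113, 333), (114, 267), (115, 268), (116, 466), (117, 519), (118, 518), (119, 518), (120, 519), (121, 393), (122, 391), (123, 399), (124, 479), (125, 543), (126, 525), (127, 531), (128, 554), (129, 567), (130, 439), (131, 286), (132, 286), (133, 316), (134, 453), (135, 546), (136, 546), (137, 544), (138, 522), (139, 358), (140, 285), (141, 284), (142, 284), (143, 287), (144, 286), (145, 317), (146, 499), (147, 665), (148, 664), (149, 666), (150, 664), (151, 664)]
slot [0.49394113 0.02729752 0.082     ] tool [ 0.01161903 -0.05898903  0.15517059]
sock [ 0.51418269 -0.20309763  0.06      ]
[-0.0251342  -0.01273886  0.        ] 0.02817811753837918 26.877430004969373
tip blade [(218, [58, 126, 206]), (219, [53, 126, 206]), (220, [61, 129, 210]), (221, [61, 129, 213]), (222, [62, 130, 212]), (223, [68, 119, 190]), (224, [79, 100, 132]), (225, [87, 92, 100]), (226, [83, 84, 95]), (227, [80, 84, 95]), (228, [83, 86, 97]), (229, [87, 89, 99])]
[0.00021509 0.00421144 0.0996    ]
```

View pics/c6.png

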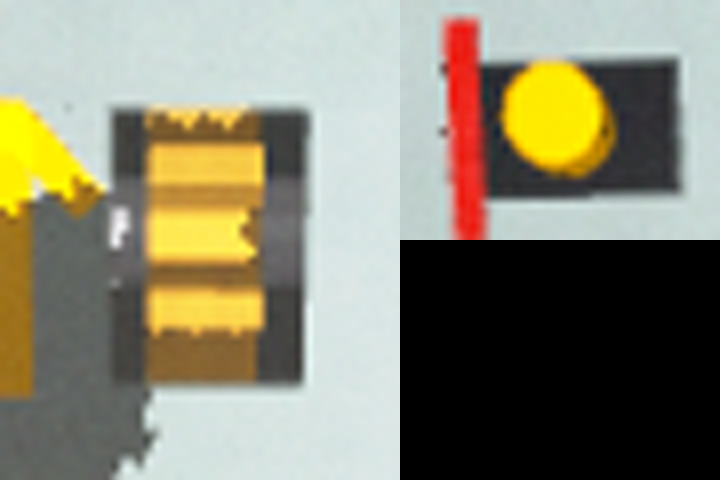

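Teeth stand at about v=118.5 and v=136.5, so there is a gap near the slot centre. The spoon goes above the slot next, upright.

Call:
{"fn": "send_rows", "kwargs": {"plan": [{"linear":[0.003,-0.016,0.0],"delta_rot":[0.6,0.8,0],"fingers":0.015},{"linear":[0.003,-0.016,0.01],"delta_rot":[0,0,0],"fingers":0.015},{"linear":[0.003,-0.016,0.01],"delta_rot":[0,0,0],"fingers":0.015},{"linear":[0.002,-0.015,0.01],"delta_rot":[0,0,0],"fingers":0.015},{"linear":[0,0,0],"delta_rot":[0,0,0],"fingers":0.015},{"linear":[0,0,0],"delta_rot":[0,0,0],"fingers":0.015}]}}

```text
clock: 6.05
position: [0.5098, 0.0233, 0.2061]
ee_rot: [-0.0, 0.839, -0.544, 0.005]
contact_force: [-0.3, -0.3, -1.4]
width: 0.0225
```

```bash
cat >> h.py <<'E'
TIP=np.array([.0002,.0055,.0996]); SLOT=np.array([.4939,.0273,.082]); A=np.radians(25.2)
SX=np.array([np.cos(A),np.sin(A),0]); SY=np.array([-np.sin(A),np.cos(A),0])
def rep():
    p,r,s=pose(); t=p+r@TIP; d=t-SLOT
    print('clk',round(s['clock'],2),'tip in slot mm',np.round(1e3*np.array([d@SX,d@SY,d[2]]),2),'F slot xyz',np.round([s['contact_force']@SX,s['contact_force']@SY,s['contact_force'][2]],1),
     'up_tool',np.round(r[2,:2]*57.3,2),'yaw-y',round(np.degrees(np.arctan2(-r[1,1],-r[0,1])),2),'w',round(s['width'],4),'qd',np.abs(s['qd']).max().round(3))
E
python3 - <<'E'
from h import *
rep(); save('wrist','w6.png'); p,r,s=pose(); print(r); print(proj('wrist',[SLOT,p+r@TIP]))
E
```

```text
clk 6.05 tip in slot mm [  7.73 -11.25  24.45] F slot xyz [-0.4 -0.1 -1.4] up_tool [ 0.45 -0.31] yaw-y 24.12 w 0.0225 qd 0.046
[[ 0.40845536 -0.91273712  0.0086702 ]
 [-0.91274295 -0.40850471 -0.00492084]
 [ 0.00803325 -0.00590372 -0.99995031]]
[[259.93618747 225.05009135]
 [274.45113933 225.69884041]]
```

View pics/w6.png

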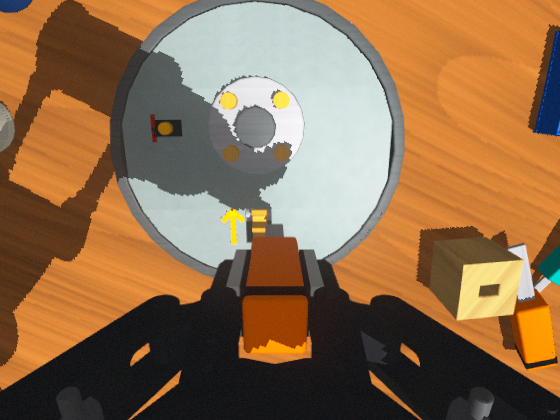

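Call:
{"fn": "send_rows", "kwargs": {"plan": [{"linear":[-0.006,0.004,0.0],"delta_rot":[0,-0.4,-1],"fingers":0.015},{"linear":[-0.005,0.004,0.0],"delta_rot":[0,0,0],"fingers":0.015},{"linear":[0,0,0.007],"delta_rot":[0,0,0],"fingers":0.015},{"linear":[0,0,0],"delta_rot":[0,0,0],"fingers":0.015}]}}

```text
clock: 6.43
position: [0.496, 0.0292, 0.1995]
ee_rot: [-0.002, 0.844, -0.537, 0.002]
contact_force: [-0.4, 0.8, -1.1]
width: 0.0229
```

```bash
python3 -c "
from h import *
rep()"
```

```text
clk 6.43 tip in slot mm [-2.19  0.52 17.89] F slot xyz [-0.   0.9 -1.1] up_tool [ 0.06 -0.34] yaw-y 25.08 w 0.0229 qd 0.038
```

Call:
{"fn": "send_rows", "kwargs": {"plan": [{"linear":[0,-0.0025,0.004],"delta_rot":[0,0,0],"fingers":0.015},{"linear":[0,0,0.005],"delta_rot":[0,0,0],"fingers":0.015},{"linear":[0,0,0.003],"delta_rot":[0,0,0],"fingers":0.015},{"linear":[0,0,0],"delta_rot":[0,0,0],"fingers":0.015}]}}

```text
clock: 6.77
position: [0.4976, 0.0305, 0.1872]
ee_rot: [-0.003, 0.844, -0.537, 0.003]
contact_force: [0.1, 0.1, -1.5]
width: 0.0226
```

```bash
python3 -c "
from h import *
rep()"
```

```text
clk 6.77 tip in slot mm [-0.1   0.89  5.57] F slot xyz [ 0.1  0.  -1.5] up_tool [ 0.12 -0.43] yaw-y 25.09 w 0.0226 qd 0.002
```

Call:
{"fn": "send_rows", "kwargs": {"plan": [{"linear":[0.0007,-0.0003,0.004],"delta_rot":[0,0,0],"fingers":0.015},{"linear":[0,0,0.004],"delta_rot":[0,0,0],"fingers":0.015},{"linear":[0,0,0.004],"delta_rot":[0,0,0],"fingers":0.015},{"linear":[0,0,0],"delta_rot":[0,0,0],"fingers":0.015}]}}

```text
clock: 7.1
position: [0.4985, 0.0299, 0.1737]
ee_rot: [-0.003, 0.844, -0.537, 0.003]
contact_force: [0.2, 0.3, -0.8]
width: 0.0225
```

```bash
python3 -c "
from h import *
rep()"
```

```text
clk 7.1 tip in slot mm [ 0.48 -0.02 -7.91] F slot xyz [ 0.3  0.2 -0.8] up_tool [ 0.12 -0.42] yaw-y 25.09 w 0.0225 qd 0.008
```

Call:
{"fn": "send_rows", "kwargs": {"plan": [{"linear":[0,0,0.003],"delta_rot":[0,0,0],"fingers":0.015},{"linear":[0,0,0.003],"delta_rot":[0,0,0],"fingers":0.015},{"linear":[0,0,0.001],"delta_rot":[0,0,0],"fingers":0.015},{"linear":[0,0,0],"delta_rot":[0,0,0],"fingers":0.015}]}}

```text
clock: 7.43
position: [0.4986, 0.0298, 0.1656]
ee_rot: [-0.002, 0.844, -0.537, 0.003]
contact_force: [-1.0, -0.0, -1.3]
width: 0.0228
```

```bash
python3 -c "
from h import *
rep()"
```

```text
clk 7.43 tip in slot mm [  0.54  -0.1  -16.04] F slot xyz [-0.9  0.4 -1.3] up_tool [ 0.11 -0.39] yaw-y 25.09 w 0.0228 qd 0.003
```

In the gap without contact. Now the push along slot +x (tool −y).

Call:
{"fn": "send_rows", "kwargs": {"plan": [{"linear":[0,-0.0015,0],"delta_rot":[0,0,0],"fingers":0.015},{"linear":[0,-0.0015,0],"delta_rot":[0,0,0],"fingers":0.015},{"linear":[0,-0.0015,0],"delta_rot":[0,0,0],"fingers":0.015},{"linear":[0,-0.0015,0],"delta_rot":[0,0,0],"fingers":0.015}]}}

```text
clock: 7.77
position: [0.5011, 0.0312, 0.1652]
ee_rot: [0.001, 0.844, -0.536, 0.0]
contact_force: [-2.4, -1.3, 0.4]
width: 0.0224
```

```bash
python3 -c "
from h import *
rep()"
```

```text
clk 7.77 tip in slot mm [  2.49   0.07 -16.37] F slot xyz [-2.7 -0.1  0.4] up_tool [0.09 0.09] yaw-y 25.16 w 0.0224 qd 0.033
```

Call:
{"fn": "send_rows", "kwargs": {"plan": [{"linear":[0,-0.003,0],"delta_rot":[0.3,0,0],"fingers":0.015},{"linear":[0,-0.003,0],"delta_rot":[0.3,0,0],"fingers":0.015},{"linear":[0,-0.003,0],"delta_rot":[0.2,0,0],"fingers":0.015}]}}

```text
clock: 8.02
position: [0.5067, 0.0345, 0.1642]
ee_rot: [-0.002, 0.844, -0.536, 0.002]
contact_force: [-3.1, -1.4, -1.6]
width: 0.0229
```

```bash
python3 -c "
from h import *
rep()"
```

```text
clk 8.02 tip in slot mm [  9.76   0.79 -17.4 ] F slot xyz [-3.4  0.  -1.6] up_tool [ 0.01 -0.34] yaw-y 25.2 w 0.0229 qd 0.039
```

The wheel turned with ~3.4 N (friction only). Lift, go back and take the next tooth.

Call:
{"fn": "send_rows", "kwargs": {"plan": [{"linear":[0,0.0015,-0.004],"delta_rot":[0,0,0],"fingers":0.015},{"linear":[0,0,-0.0055],"delta_rot":[0,0,0],"fingers":0.015},{"linear":[0,0,-0.004],"delta_rot":[0,0,0],"fingers":0.015},{"linear":[0,0.006,0],"delta_rot":[0,0,0],"fingers":0.015},{"linear":[0,0.006,0],"delta_rot":[0,0,0],"fingers":0.015},{"linear":[0,0,0],"delta_rot":[0,0,0],"fingers":0.015}]}}

```text
clock: 8.52
position: [0.4993, 0.0303, 0.1808]
ee_rot: [-0.008, 0.844, -0.536, 0.006]
contact_force: [-0.0, 0.1, -1.6]
width: 0.0225
```

```bash
python3 -c "
from h import *
rep()"
```

```text
clk 8.52 tip in slot mm [ 2.67  0.07 -0.91] F slot xyz [ 0.   0.1 -1.6] up_tool [ 0.11 -1.15] yaw-y 25.15 w 0.0225 qd 0.024
```

Call:
{"fn": "send_rows", "kwargs": {"plan": [{"linear":[0,0.003,0.001],"delta_rot":[-0.4,0,0],"fingers":0.015},{"linear":[0,0.003,0],"delta_rot":[-0.3,0,0],"fingers":0.015},{"linear":[0,0,0.002],"delta_rot":[0,0,0],"fingers":0.015},{"linear":[0,0,0],"delta_rot":[0,0,0],"fingers":0.015}]}}

```text
clock: 8.85
position: [0.4939, 0.0275, 0.1782]
ee_rot: [-0.004, 0.844, -0.537, 0.004]
contact_force: [1.2, -0.5, -1.9]
width: 0.0225
```

```bash
python3 -c "
from h import *
rep()"
```

```text
clk 8.85 tip in slot mm [-4.38 -0.36 -3.42] F slot xyz [ 0.9 -1.  -1.9] up_tool [ 0.17 -0.59] yaw-y 25.09 w 0.0225 qd 0.008
```

Call:
{"fn": "send_rows", "kwargs": {"plan": [{"linear":[0,0,0.004],"delta_rot":[0,0,0],"fingers":0.015},{"linear":[0,0,0.003],"delta_rot":[0,0,0],"fingers":0.015},{"linear":[0,0,0.0025],"delta_rot":[0,0,0],"fingers":0.015},{"linear":[0,0,0],"delta_rot":[0,0,0],"fingers":0.015}]}}

```text
clock: 9.18
position: [0.4942, 0.0276, 0.1673]
ee_rot: [-0.004, 0.844, -0.537, 0.004]
contact_force: [-0.1, 0.3, -1.3]
width: 0.0228
```

```bash
python3 -c "
from h import *
rep()"
```

```text
clk 9.18 tip in slot mm [ -4.05  -0.32 -14.33] F slot xyz [ 0.   0.3 -1.3] up_tool [ 0.15 -0.59] yaw-y 25.08 w 0.0228 qd 0.003
```

Call:
{"fn": "send_rows", "kwargs": {"plan": [{"linear":[0,-0.003,0.001],"delta_rot":[0,0,0],"fingers":0.015},{"linear":[0,-0.003,0],"delta_rot":[0.2,0,0],"fingers":0.015},{"linear":[0,-0.003,0],"delta_rot":[0.2,0,0],"fingers":0.015}]}}

```text
clock: 9.43
position: [0.4997, 0.0304, 0.1653]
ee_rot: [-0.003, 0.844, -0.536, 0.003]
contact_force: [-3.0, -2.5, -0.5]
width: 0.0227
```

```bash
python3 -c "
from h import *
rep()"
```

```text
clk 9.43 tip in slot mm [  1.99  -0.06 -16.34] F slot xyz [-3.7 -1.  -0.5] up_tool [ 0.11 -0.51] yaw-y 25.16 w 0.0227 qd 0.035
```

Call:
{"fn": "send_rows", "kwargs": {"plan": [{"linear":[0,-0.003,0],"delta_rot":[0.2,0,0],"fingers":0.015},{"linear":[0,-0.003,0],"delta_rot":[0.2,0,0],"fingers":0.015}]}}

```text
clock: 9.6
position: [0.5034, 0.0324, 0.1645]
ee_rot: [-0.004, 0.844, -0.536, 0.003]
contact_force: [-3.5, -2.3, -0.9]
width: 0.0229
```

```bash
python3 -c "
from h import *
rep()"
```

```text
clk 9.6 tip in slot mm [  6.3    0.19 -17.2 ] F slot xyz [-4.1 -0.6 -0.9] up_tool [ 0.08 -0.6 ] yaw-y 25.21 w 0.0229 qd 0.035
```

Call:
{"fn": "send_rows", "kwargs": {"plan": [{"linear":[0,-0.003,-0.0005],"delta_rot":[0.1,0,0],"fingers":0.015},{"linear":[0,-0.0025,-0.0005],"delta_rot":[0.1,0,0],"fingers":0.015}]}}

```text
clock: 9.77
position: [0.5076, 0.035, 0.1649]
ee_rot: [-0.005, 0.844, -0.536, 0.003]
contact_force: [-2.4, -1.4, -0.6]
width: 0.0226
```

```bash
python3 -c "
from h import *
rep();save('wrist','w7.png')"
```

```text
clk 9.77 tip in slot mm [ 11.25   0.92 -16.78] F slot xyz [-2.8 -0.2 -0.6] up_tool [-0.01 -0.65] yaw-y 25.21 w 0.0226 qd 0.052
```

Call:
{"fn": "send_rows", "kwargs": {"plan": [{"linear":[0,0.002,-0.004],"delta_rot":[-0.1,0,0],"fingers":0.015},{"linear":[0,0,-0.005],"delta_rot":[-0.2,0,0],"fingers":0.015},{"linear":[0,0,-0.003],"delta_rot":[0,0,0],"fingers":0.015},{"linear":[0,0.006,0],"delta_rot":[-0.2,0,0],"fingers":0.015},{"linear":[0,0.006,0],"delta_rot":[-0.1,0,0],"fingers":0.015},{"linear":[0,0,0],"delta_rot":[0,0,0],"fingers":0.015}]}}

```text
clock: 10.32
position: [0.4996, 0.0306, 0.1801]
ee_rot: [-0.005, 0.844, -0.536, 0.005]
contact_force: [-0.0, 0.6, -1.7]
width: 0.0224
```

```bash
cat > pin.py <<'E'
from h import *
def pin(src='wrist'):
    im=manip.get_image(src); hs=cv2.cvtColor(im,cv2.COLOR_RGB2HSV).astype(int); P=proj(src,[[.5345,.119,.085]])[0].astype(int)
    m=np.zeros(hs.shape[:2],bool); m[max(0,P[1]-30):P[1]+30,max(0,P[0]-40):P[0]+40]=1
    y=m&(abs(hs[...,0]-26)<6)&(hs[...,1]>180)&(hs[...,2]>70); rd=m&((hs[...,0]<6)|(hs[...,0]>172))&(hs[...,1]>150)&(hs[...,2]>60)
    v,u=np.nonzero(y);v2,u2=np.nonzero(rd)
    if len(u)<5 or len(u2)<5: print('pin? ',P,len(u),len(u2)); return
    a=at_z(src,(u.mean(),v.mean()),.088); b=at_z(src,(u2.mean(),v2.mean()),.088)
    print('pin-bar mm',np.linalg.norm(a-b)*1e3,len(u),len(u2),(u.mean().round(1),v.mean().round(1)),(u2.mean().round(1),v2.mean().round(1)))
E
python3 -c "
from pin import *
rep();pin()
for f in ('w5','w6','w7'):
    im=cv2.imread('pics/'+f+'.png')[:,:,::-1].copy(); manip_get=None
    hs=cv2.cvtColor(im,cv2.COLOR_RGB2HSV).astype(int)
    x0,y0={'w5':(180,10),'w6':(140,105),'w7':(120,110)}[f]; sub=hs[y0:y0+60,x0:x0+70]
    y=(abs(sub[...,0]-26)<6)&(sub[...,1]>180)&(sub[...,2]>70); rd=((sub[...,0]<6)|(sub[...,0]>172))&(sub[...,1]>150)&(sub[...,2]>60)
    for q in (y,rd):
        v,u=np.nonzero(q); print(f,len(u),u.mean()+x0 if len(u) else 0,v.mean()+y0 if len(u) else 0)
"
```

```text
clk 10.32 tip in slot mm [ 2.47  0.13 -1.58] F slot xyz [ 0.2  0.5 -1.7] up_tool [ 0.11 -0.81] yaw-y 25.16 w 0.0224 qd 0.025
pin-bar mm 6.507164578096115 35 51 (np.float64(167.7), np.float64(118.9)) (np.float64(157.6), np.float64(118.6))
w5 149 202.27516778523488 27.409395973154364
w5 101 190.8910891089109 28.544554455445546
w6 40 164.575 127.675
w6 78 152.8974358974359 127.24358974358975
w7 76 161.2236842105263 133.75
w7 137 151.7080291970803 133.45255474452554
```

Call:
{"fn": "send_rows", "kwargs": {"plan": [{"linear":[0,0.003,0.001],"delta_rot":[-0.2,0,0],"fingers":0.015},{"linear":[0,0.0025,0],"delta_rot":[0,0,0],"fingers":0.015},{"linear":[0,0,0.002],"delta_rot":[0,0,0],"fingers":0.015},{"linear":[0,0,0.001],"delta_rot":[0,0,0],"fingers":0.015},{"linear":[0,0,0],"delta_rot":[0,0,0],"fingers":0.015}]}}

```text
clock: 10.78
position: [0.4959, 0.0281, 0.1763]
ee_rot: [-0.005, 0.844, -0.537, 0.005]
contact_force: [0.4, 0.1, -2.2]
width: 0.0224
```

```bash
python3 -c "
from h import *
rep()"
```

```text
clk 10.78 tip in slot mm [-1.88 -0.61 -5.33] F slot xyz [ 0.4 -0.1 -2.2] up_tool [ 0.18 -0.86] yaw-y 25.1 w 0.0224 qd 0.005
```

Call:
{"fn": "send_rows", "kwargs": {"plan": [{"linear":[0,0.0015,0],"delta_rot":[-0.2,0,0],"fingers":0.015},{"linear":[0,0,0],"delta_rot":[0,0,0],"fingers":0.015},{"linear":[0,0,0.003],"delta_rot":[0,0,0],"fingers":0.015},{"linear":[0,0,0.003],"delta_rot":[0,0,0],"fingers":0.015},{"linear":[0,0,0.002],"delta_rot":[0,0,0],"fingers":0.015},{"linear":[0,0,0],"delta_rot":[0,0,0],"fingers":0.015}]}}

```text
clock: 11.28
position: [0.4947, 0.0276, 0.1671]
ee_rot: [-0.004, 0.844, -0.537, 0.004]
contact_force: [0.5, 0.4, -0.9]
width: 0.0225
```

```bash
python3 -c "
from h import *
rep()"
```

```text
clk 11.28 tip in slot mm [ -3.51  -0.57 -14.55] F slot xyz [ 0.6  0.1 -0.9] up_tool [ 0.17 -0.63] yaw-y 25.11 w 0.0225 qd 0.003
```

Call:
{"fn": "send_rows", "kwargs": {"plan": [{"linear":[0,-0.002,0.001],"delta_rot":[0,0,0],"fingers":0.015},{"linear":[0,-0.0025,0],"delta_rot":[0.2,0,0],"fingers":0.015},{"linear":[0,-0.0025,0],"delta_rot":[0.2,0,0],"fingers":0.015}]}}

```text
clock: 11.53
position: [0.4988, 0.0296, 0.1654]
ee_rot: [-0.004, 0.844, -0.536, 0.004]
contact_force: [-2.1, -2.4, 0.6]
width: 0.0226
```

```bash
python3 -c "
from h import *
rep()"
```

```text
clk 11.53 tip in slot mm [  1.03  -0.4  -16.22] F slot xyz [-2.9 -1.3  0.6] up_tool [ 0.14 -0.64] yaw-y 25.17 w 0.0226 qd 0.024
```

Call:
{"fn": "send_rows", "kwargs": {"plan": [{"linear":[0,-0.0025,0],"delta_rot":[0.2,0,0],"fingers":0.015},{"linear":[0,-0.0025,0],"delta_rot":[0.2,0,0],"fingers":0.015}]}}

```text
clock: 11.7
position: [0.5016, 0.031, 0.1648]
ee_rot: [-0.005, 0.844, -0.536, 0.005]
contact_force: [-2.4, -2.8, -2.2]
width: 0.0227
```

```bash
python3 -c "
from h import *
rep()"
```

```text
clk 11.7 tip in slot mm [  4.38  -0.36 -16.84] F slot xyz [-3.3 -1.5 -2.2] up_tool [ 0.14 -0.76] yaw-y 25.23 w 0.0227 qd 0.025
```

Call:
{"fn": "send_rows", "kwargs": {"plan": [{"linear":[0,-0.0025,0],"delta_rot":[0.1,0,0],"fingers":0.015},{"linear":[0,-0.0025,-0.0005],"delta_rot":[0.1,0,0],"fingers":0.015}]}}

```text
clock: 11.87
position: [0.5047, 0.0329, 0.1645]
ee_rot: [-0.005, 0.845, -0.536, 0.004]
contact_force: [-3.1, -1.8, -0.5]
width: 0.0225
```

```bash
python3 -c "
from pin import *
rep();pin()"
```

```text
clk 11.87 tip in slot mm [  7.93   0.2  -17.13] F slot xyz [-3.6 -0.3 -0.5] up_tool [ 0.07 -0.73] yaw-y 25.24 w 0.0225 qd 0.048
pin-bar mm 5.1173296218636315 82 61 (np.float64(158.5), np.float64(127.7)) (np.float64(150.0), np.float64(128.3))
```

Call:
{"fn": "send_rows", "kwargs": {"plan": [{"linear":[0,-0.0025,-0.0005],"delta_rot":[0.1,0,0],"fingers":0.015},{"linear":[0,-0.002,-0.0005],"delta_rot":[0,0,0],"fingers":0.015}]}}

```text
clock: 12.08
position: [0.5083, 0.0351, 0.1653]
ee_rot: [-0.005, 0.845, -0.535, 0.003]
contact_force: [-4.8, -4.0, -3.4]
width: 0.0229
```

```bash
python3 -c "
from pin import *
rep();pin()"
```

```text
clk 12.08 tip in slot mm [ 12.07   0.75 -16.39] F slot xyz [-6.  -1.6 -3.4] up_tool [ 0.01 -0.72] yaw-y 25.25 w 0.0229 qd 0.054
pin-bar mm 4.698258349235693 85 95 (np.float64(159.5), np.float64(135.5)) (np.float64(151.8), np.float64(136.2))
```

Force of 6 N at x≈12 may just be the slot's end, so I'll take the next tooth and feel.

Call:
{"fn": "send_rows", "kwargs": {"plan": [{"linear":[0,0.003,-0.003],"delta_rot":[-0.1,0,0],"fingers":0.015},{"linear":[0,0,-0.005],"delta_rot":[-0.2,0,0],"fingers":0.015},{"linear":[0,0,-0.003],"delta_rot":[0,0,0],"fingers":0.015},{"linear":[0,0.006,0],"delta_rot":[-0.2,0,0],"fingers":0.015},{"linear":[0,0.007,0],"delta_rot":[-0.2,0,0],"fingers":0.015},{"linear":[0,0.003,0],"delta_rot":[0,0,0],"fingers":0.015},{"linear":[0,0,0],"delta_rot":[0,0,0],"fingers":0.015}]}}

```text
clock: 12.72
position: [0.4965, 0.0287, 0.1797]
ee_rot: [-0.006, 0.844, -0.536, 0.005]
contact_force: [-0.8, -0.1, -1.1]
width: 0.0223
```

```bash
python3 -c "
from pin import *
rep();pin()"
```

```text
clk 12.72 tip in slot mm [-0.96 -0.37 -1.94] F slot xyz [-0.8  0.3 -1.1] up_tool [ 0.16 -0.92] yaw-y 25.18 w 0.0223 qd 0.011
pin-bar mm 4.479351416445808 29 71 (np.float64(163.2), np.float64(112.8)) (np.float64(156.3), np.float64(113.4))
```

Call:
{"fn": "send_rows", "kwargs": {"plan": [{"linear":[0,0.001,0.003],"delta_rot":[-0.2,0,0],"fingers":0.015},{"linear":[0,0,0.003],"delta_rot":[0,0,0],"fingers":0.015},{"linear":[0,0,0.003],"delta_rot":[0,0,0],"fingers":0.015},{"linear":[0,0,0.003],"delta_rot":[0,0,0],"fingers":0.015},{"linear":[0,0,0],"delta_rot":[0,0,0],"fingers":0.015}]}}

```text
clock: 13.18
position: [0.496, 0.028, 0.167]
ee_rot: [-0.005, 0.844, -0.536, 0.005]
contact_force: [0.3, 1.5, -1.3]
width: 0.0229
```

```bash
python3 -c "
from h import *
rep()"
```

```text
clk 13.18 tip in slot mm [ -1.97  -0.82 -14.69] F slot xyz [ 0.9  1.2 -1.3] up_tool [ 0.2  -0.74] yaw-y 25.16 w 0.0229 qd 0.003
```

Call:
{"fn": "send_rows", "kwargs": {"plan": [{"linear":[0,-0.002,0.001],"delta_rot":[0.1,0,0],"fingers":0.015},{"linear":[0,-0.0025,0],"delta_rot":[0.2,0,0],"fingers":0.015}]}}

```text
clock: 13.35
position: [0.4981, 0.0293, 0.1651]
ee_rot: [-0.005, 0.844, -0.536, 0.004]
contact_force: [-3.6, -2.6, 0.4]
width: 0.0226
```

```bash
python3 -c "
from h import *
rep()"
```

```text
clk 13.35 tip in slot mm [  0.37  -0.46 -16.53] F slot xyz [-4.4 -0.8  0.4] up_tool [ 0.16 -0.71] yaw-y 25.21 w 0.0226 qd 0.024
```

Call:
{"fn": "send_rows", "kwargs": {"plan": [{"linear":[0,-0.0025,0],"delta_rot":[0.2,0,0],"fingers":0.015}]}}

```text
clock: 13.43
position: [0.4996, 0.03, 0.1648]
ee_rot: [-0.005, 0.844, -0.536, 0.005]
contact_force: [-2.6, -1.9, 1.3]
width: 0.0226
```

```bash
python3 -c "
from h import *
rep()"
```

```text
clk 13.43 tip in slot mm [  2.15  -0.5  -16.85] F slot xyz [-3.1 -0.7  1.3] up_tool [ 0.15 -0.77] yaw-y 25.24 w 0.0226 qd 0.025
```

Call:
{"fn": "send_rows", "kwargs": {"plan": [{"linear":[0,-0.0022,0],"delta_rot":[0.15,0,0],"fingers":0.015}]}}

```text
clock: 13.52
position: [0.5002, 0.0302, 0.1646]
ee_rot: [-0.004, 0.845, -0.535, 0.004]
contact_force: [-5.4, -4.2, 5.4]
width: 0.0227
```

```bash
python3 -c "
from h import *
rep()"
```

```text
clk 13.52 tip in slot mm [  2.63  -0.48 -17.04] F slot xyz [-6.7 -1.5  5.4] up_tool [ 0.15 -0.68] yaw-y 25.29 w 0.0227 qd 0.021
```

Call:
{"fn": "send_rows", "kwargs": {"plan": [{"linear":[0,-0.0022,0],"delta_rot":[0.15,0,0],"fingers":0.015}]}}

```text
clock: 13.6
position: [0.5004, 0.0304, 0.1646]
ee_rot: [-0.003, 0.845, -0.535, 0.004]
contact_force: [-7.0, -4.7, 5.2]
width: 0.0228
```

```bash
python3 -c "
from h import *
rep()"
```

```text
clk 13.6 tip in slot mm [  2.66  -0.47 -17.06] F slot xyz [-8.4 -1.2  5.2] up_tool [ 0.15 -0.55] yaw-y 25.35 w 0.0228 qd 0.029
```

Force rises and the blade stalls. There's also upward force, so I'll back off, go shallower, and re-feel to rule out jamming on the gap floor.

Call:
{"fn": "send_rows", "kwargs": {"plan": [{"linear":[0,0.0025,-0.0015],"delta_rot":[-0.2,0,0],"fingers":0.015},{"linear":[0,0,0],"delta_rot":[0,0,0],"fingers":0.015}]}}

```text
clock: 13.77
position: [0.4994, 0.0298, 0.1663]
ee_rot: [-0.003, 0.845, -0.535, 0.004]
contact_force: [0.4, 0.4, 0.4]
width: 0.0227
```

```bash
python3 -c "
from pin import *
rep();pin()"
```

```text
clk 13.77 tip in slot mm [  1.44  -0.49 -15.39] F slot xyz [0.5 0.1 0.4] up_tool [ 0.15 -0.52] yaw-y 25.32 w 0.0227 qd 0.028
pin-bar mm 5.007131931736837 60 94 (np.float64(157.0), np.float64(116.8)) (np.float64(148.7), np.float64(116.1))
```

Call:
{"fn": "send_rows", "kwargs": {"plan": [{"linear":[0,-0.002,0],"delta_rot":[0.1,0,0],"fingers":0.015}]}}

```text
clock: 13.9
position: [0.5007, 0.0305, 0.1661]
ee_rot: [-0.003, 0.845, -0.535, 0.004]
contact_force: [-5.4, -3.9, 1.1]
width: 0.0226
```

```bash
python3 -c "
from pin import *
rep()"
```

```text
clk 13.9 tip in slot mm [  2.99  -0.44 -15.58] F slot xyz [-6.6 -1.3  1.1] up_tool [ 0.14 -0.54] yaw-y 25.33 w 0.0226 qd 0.029
```

Call:
{"fn": "send_rows", "kwargs": {"plan": [{"linear":[0,-0.0015,0],"delta_rot":[0,0,0],"fingers":0.015}]}}

```text
clock: 13.98
position: [0.5009, 0.0306, 0.1659]
ee_rot: [-0.002, 0.845, -0.535, 0.003]
contact_force: [-4.0, -2.4, 2.7]
width: 0.0232
```

```bash
python3 -c "
from pin import *
rep();pin()"
```

```text
clk 13.98 tip in slot mm [  2.79  -0.42 -15.72] F slot xyz [-4.6 -0.4  2.7] up_tool [ 0.14 -0.33] yaw-y 25.38 w 0.0232 qd 0.035
pin-bar mm 4.823493481003693 78 107 (np.float64(156.8), np.float64(119.3)) (np.float64(148.8), np.float64(119.1))
```

Call:
{"fn": "send_rows", "kwargs": {"plan": [{"linear":[0,-0.0025,0],"delta_rot":[0.2,0,0],"fingers":0.015}]}}

```text
clock: 14.12
position: [0.5013, 0.0308, 0.1658]
ee_rot: [-0.001, 0.845, -0.534, 0.002]
contact_force: [-6.5, -4.0, 4.7]
width: 0.0224
```

```bash
python3 -c "
from pin import *
rep()"
```

```text
clk 14.12 tip in slot mm [  3.1   -0.42 -15.78] F slot xyz [-7.6 -0.8  4.7] up_tool [ 0.15 -0.23] yaw-y 25.44 w 0.0224 qd 0.028
```

Call:
{"fn": "send_rows", "kwargs": {"plan": [{"linear":[0,-0.0025,0],"delta_rot":[0.2,0,0],"fingers":0.015}]}}

```text
clock: 14.2
position: [0.5015, 0.0309, 0.1658]
ee_rot: [0.0, 0.846, -0.534, 0.002]
contact_force: [-6.2, -4.9, 5.8]
width: 0.0228
```

```bash
python3 -c "
from pin import *
rep();pin();pin()"
```

```text
clk 14.2 tip in slot mm [  3.07  -0.44 -15.83] F slot xyz [-7.7 -1.8  5.8] up_tool [ 0.15 -0.09] yaw-y 25.5 w 0.0228 qd 0.025
pin-bar mm 4.034026975288598 71 105 (np.float64(155.6), np.float64(119.7)) (np.float64(148.8), np.float64(119.7))
pin-bar mm 4.326810022589874 70 108 (np.float64(156.1), np.float64(120.1)) (np.float64(148.9), np.float64(119.7))
```

Tight: 7–8 N with no more motion, well above the 3 N of free turning. Withdrawing.

Call:
{"fn": "send_rows", "kwargs": {"plan": [{"linear":[0,0.003,-0.003],"delta_rot":[-0.2,0,0],"fingers":0.015},{"linear":[0,0,-0.006],"delta_rot":[0,0,0],"fingers":0.015},{"linear":[0,0,-0.008],"delta_rot":[0,0,0],"fingers":0.015},{"linear":[0,0,-0.015],"delta_rot":[0,0,0],"fingers":0.015},{"linear":[0,0,-0.02],"delta_rot":[0,0,0],"fingers":0.015},{"linear":[0,0,-0.015],"delta_rot":[0,0,0],"fingers":0.015},{"linear":[0,0,0],"delta_rot":[0,0,0],"fingers":0.015}]}}

```text
clock: 14.88
position: [0.5035, 0.0321, 0.2385]
ee_rot: [-0.004, 0.845, -0.534, 0.004]
contact_force: [0.8, 0.1, -0.6]
width: 0.0229
```

```bash
python3 -c "
from pin import *
rep();pin()
p,r,s=pose();print(p,r)
S=np.array([.513,-.2,.06]); print(r.T@(S-(p+r@TIP)))"
```

```text
clk 14.88 tip in slot mm [ 6.3  -0.28 56.86] F slot xyz [ 0.7 -0.3 -0.6] up_tool [ 0.15 -0.61] yaw-y 25.43 w 0.0229 qd 0.026
pin-bar mm 4.693754061755743 16 46 (np.float64(187.9), np.float64(122.9)) (np.float64(182.2), np.float64(123.4))
[0.50309897 0.03209066 0.23737217] [[ 0.42943841 -0.90304809  0.00931699]
 [-0.90309402 -0.42943695  0.00225832]
 [ 0.00196169 -0.00938393 -0.99995405]]
[0.21330362 0.08689165 0.07733213]
```

Call:
{"fn": "send_rows", "kwargs": {"plan": [{"linear":[0.0305,0.006,0],"delta_rot":[0,0,0],"fingers":0.015},{"linear":[0.0305,0.006,0],"delta_rot":[0,0,0],"fingers":0.015},{"linear":[0.0305,0.006,0],"delta_rot":[0,0,0],"fingers":0.015},{"linear":[0.0305,0.006,0],"delta_rot":[0,0,0],"fingers":0.015},{"linear":[0.0305,0.006,0],"delta_rot":[0,0,0],"fingers":0.015},{"linear":[0.0305,0.006,0],"delta_rot":[0,0,0],"fingers":0.015},{"linear":[0.0305,0.006,0],"delta_rot":[0,0,0],"fingers":0.015},{"linear":[0,0,0],"delta_rot":[0,0,0],"fingers":0.015},{"linear":[0,0,0],"delta_rot":[0,0,0],"fingers":0.015},{"linear":[0,0,0],"delta_rot":[0,0,0],"fingers":0.015}]}}

```text
clock: 15.77
position: [0.5603, -0.1848, 0.2288]
ee_rot: [-0.007, 0.846, -0.533, 0.001]
contact_force: [-0.2, 0.7, -1.5]
width: 0.0228
```

```bash
cat > hole.py <<'E'
from h import *
def hole(fn,S=(.513,-.2,.06)):
    p,r,s=pose(); im=save('wrist',fn); print(p,'upt',(r[2,:2]*57.3).round(2),'yaw',np.degrees(np.arctan2(-r[1,1],-r[0,1])).round(2),'F',s['contact_force'].round(1),'qd',np.abs(s['qd']).max().round(3))
    P=proj('wrist',[S])[0].astype(int); print('exp',P)
    x0,y0=P[0]-25,P[1]-22; sub=im[max(y0,0):P[1]+22,x0:P[0]+25].astype(int)
    m=((sub.sum(2)<300)).astype(np.uint8); n,l,st,c=cv2.connectedComponentsWithStats(m)
    for i in range(1,n):
        if st[i,4]>40:
            uv=c[i]+[x0,max(y0,0)]; h=at_z('wrist',uv,.06); (cc,wh,an)=cv2.minAreaRect(np.argwhere(l==i)[:,::-1].astype(np.float32)); print('comp',st[i].tolist(),uv.round(1),h.round(4),'tool',(r.T@(h-p)).round(4),'rect',np.round(wh,1),round(an,1))
    # blade profile
    b=im[:,265:285].astype(int).mean(1); print([(v,b[v].astype(int).tolist()) for v in range(212,242,2)])
E
python3 -c "
from hole import *
hole('w8.png')"
```

```text
[ 0.56027404 -0.18482632  0.22878468] upt [-0.27 -0.72] yaw 25.62 F [-0.2  0.7 -1.5] qd 0.021
exp [268 246]
comp [0, 1, 50, 43, 1460] [269.9 251.8] [ 0.5087 -0.2032  0.06  ] tool [-0.0049  0.0566  0.1681] rect [42. 49.] 90.0
[(212, [130, 97, 57]), (214, [129, 97, 57]), (216, [204, 163, 94]), (218, [253, 239, 154]), (220, [253, 239, 154]), (222, [253, 239, 154]), (224, [187, 158, 115]), (226, [131, 115, 100]), (228, [127, 112, 98]), (230, [126, 111, 98]), (232, [123, 107, 97]), (234, [121, 106, 96]), (236, [129, 97, 75]), (238, [156, 72, 15]), (240, [157, 72, 16])]
```

Call:
{"fn": "send_rows", "kwargs": {"plan": [{"linear":[0,0.025,0],"delta_rot":[0,0.3,0],"fingers":0.015},{"linear":[0,0.025,0],"delta_rot":[0,0,0],"fingers":0.015},{"linear":[0,0.025,0],"delta_rot":[0,0,0],"fingers":0.015},{"linear":[0,0.022,-0.01],"delta_rot":[0,0,0],"fingers":0.015},{"linear":[0,0,0],"delta_rot":[0,0,0],"fingers":0.015},{"linear":[0,0,0],"delta_rot":[0,0,0],"fingers":0.015},{"linear":[0,0,0],"delta_rot":[0,0,0],"fingers":0.015}]}}

```text
clock: 16.4
position: [0.4688, -0.2175, 0.2357]
ee_rot: [-0.007, 0.849, -0.528, 0.001]
contact_force: [-0.4, 0.9, -0.9]
width: 0.0225
```

```bash
python3 -c "
from hole import *
hole('w9.png')"
```

```text
[ 0.46883844 -0.2174707   0.23567584] upt [-0.3 -0.8] yaw 26.3 F [-0.4  0.9 -0.9] qd 0.017
exp [279 143]
comp [16, 15, 23, 15, 277] [281.1 142.6] [ 0.5143 -0.2007  0.06  ] tool [ 0.0061 -0.0457  0.1763] rect [14. 22.] 90.0
[(212, [229, 144, 63]), (214, [229, 144, 64]), (216, [228, 143, 62]), (218, [228, 143, 62]), (220, [227, 143, 62]), (222, [227, 142, 62]), (224, [153, 109, 79]), (226, [120, 97, 84]), (228, [117, 96, 84]), (230, [115, 94, 84]), (232, [112, 93, 84]), (234, [111, 92, 84]), (236, [120, 86, 66]), (238, [149, 66, 8]), (240, [149, 64, 6])]
```

Call:
{"fn": "send_rows", "kwargs": {"plan": [{"linear":[0.002,-0.017,0],"delta_rot":[-0.1,0.3,0.4],"fingers":0.015},{"linear":[0.002,-0.017,0.01],"delta_rot":[0,0,0.3],"fingers":0.015},{"linear":[0.002,-0.015,0.015],"delta_rot":[0,0,0],"fingers":0.015},{"linear":[0,0,0.01],"delta_rot":[0,0,0],"fingers":0.015},{"linear":[0,0,0],"delta_rot":[0,0,0],"fingers":0.015},{"linear":[0,0,0],"delta_rot":[0,0,0],"fingers":0.015}]}}

```text
clock: 16.95
position: [0.5217, -0.1961, 0.1994]
ee_rot: [-0.006, 0.848, -0.53, 0.004]
contact_force: [-0.2, -1.0, -0.5]
width: 0.0229
```

```bash
cat >> h.py <<'E'
def rs(S=np.array([.5143,-.2007,.06])):
    p,r,s=pose(); print('clk',round(s['clock'],2),'to go tool',(1e3*(r.T@(S-(p+r@TIP)))).round(2),'tipz',((p+r@TIP)[2]*1e3).round(1),'upt',(r[2,:2]*57.3).round(2),'yaw',np.degrees(np.arctan2(-r[1,1],-r[0,1])).round(2),'F',s['contact_force'].round(1),'w',round(s['width'],4),'qd',np.abs(s['qd']).max().round(3))
E
python3 -c "
from h import *
rs()"
```

```text
clk 16.95 to go tool [ 0.63  5.14 39.66] tipz 99.7 upt [ 0.02 -0.82] yaw 25.97 F [-0.2 -1.  -0.5] w 0.0229 qd 0.019
```

Call:
{"fn": "send_rows", "kwargs": {"plan": [{"linear":[0.0005,0.004,0.012],"delta_rot":[-0.1,0,0.3],"fingers":0.015},{"linear":[0,0,0.012],"delta_rot":[0,0,0],"fingers":0.015},{"linear":[0,0,0],"delta_rot":[0,0,0],"fingers":0.015},{"linear":[0,0,0],"delta_rot":[0,0,0],"fingers":0.015}]}}

```text
clock: 17.28
position: [0.518, -0.1982, 0.1763]
ee_rot: [-0.005, 0.847, -0.532, 0.004]
contact_force: [-0.5, -0.3, -1.7]
width: 0.0229
```

```bash
python3 -c "
from h import *
rs()"
```

```text
clk 17.28 to go tool [ 0.28  0.35 16.62] tipz 76.6 upt [ 0.07 -0.71] yaw 25.73 F [-0.5 -0.3 -1.7] w 0.0229 qd 0.014
```

Well aligned (under 0.5 mm). Inserting.

Call:
{"fn": "send_rows", "kwargs": {"plan": [{"linear":[0,0,0.006],"delta_rot":[0,0,0],"fingers":0.015},{"linear":[0,0,0.006],"delta_rot":[0,0,0],"fingers":0.015},{"linear":[0,0,0.006],"delta_rot":[0,0,0],"fingers":0.015},{"linear":[0,0,0],"delta_rot":[0,0,0],"fingers":0.015}]}}

```text
clock: 17.62
position: [0.5187, -0.1991, 0.1596]
ee_rot: [-0.005, 0.847, -0.532, 0.006]
contact_force: [0.1, 1.2, -2.1]
width: 0.0226
```

```bash
python3 -c "
from h import *
rs()"
```

```text
clk 17.62 to go tool [-1.14  0.6  -0.12] tipz 59.9 upt [ 0.27 -0.84] yaw 25.69 F [ 0.1  1.2 -2.1] w 0.0226 qd 0.013
```

Call:
{"fn": "send_rows", "kwargs": {"plan": [{"linear":[-0.001,0.0005,0.002],"delta_rot":[-0.1,-0.2,0],"fingers":0.015},{"linear":[0,0,0.004],"delta_rot":[0,0,0],"fingers":0.015},{"linear":[0,0,0.005],"delta_rot":[0,0,0],"fingers":0.015},{"linear":[0,0,0.005],"delta_rot":[0,0,0],"fingers":0.015}]}}

```text
clock: 17.95
position: [0.5188, -0.1988, 0.1435]
ee_rot: [-0.005, 0.847, -0.532, 0.005]
contact_force: [-0.6, -0.1, -1.3]
width: 0.0227
```

```bash
python3 -c "
from h import *
rs()"
```

```text
clk 17.95 to go tool [ -0.73   0.57 -16.14] tipz 43.9 upt [ 0.19 -0.83] yaw 25.69 F [-0.6 -0.1 -1.3] w 0.0227 qd 0.154
```

The tip is inside the hole at z≈44 mm with no side force. Carrying on down to z≈10 mm.

Call:
{"fn": "send_rows", "kwargs": {"plan": [{"linear":[-0.0005,0.0003,0.008],"delta_rot":[0,0,0],"fingers":0.015},{"linear":[0,0,0.008],"delta_rot":[0,0,0],"fingers":0.015},{"linear":[0,0,0.006],"delta_rot":[0,0,0],"fingers":0.015},{"linear":[0,0,0],"delta_rot":[0,0,0],"fingers":0.015}]}}

```text
clock: 18.28
position: [0.5178, -0.1979, 0.1176]
ee_rot: [-0.005, 0.847, -0.532, 0.004]
contact_force: [0.5, 0.3, -2.0]
width: 0.0227
```

```bash
python3 -c "
from h import *
rs()"
```

```text
clk 18.28 to go tool [  0.78  -0.4  -42.05] tipz 17.9 upt [ 0.06 -0.74] yaw 25.69 F [ 0.5  0.3 -2. ] w 0.0227 qd 0.002
```

Call:
{"fn": "send_rows", "kwargs": {"plan": [{"linear":[0,0,0.0035],"delta_rot":[0,0,0],"fingers":0.015},{"linear":[0,0,0.002],"delta_rot":[0,0,0],"fingers":0.015},{"linear":[0,0,0.001],"delta_rot":[0,0,0],"fingers":0.015},{"linear":[0,0,0],"delta_rot":[0,0,0],"fingers":0.015}]}}

```text
clock: 18.62
position: [0.5178, -0.1978, 0.1097]
ee_rot: [-0.005, 0.847, -0.532, 0.003]
contact_force: [0.1, 0.5, -1.0]
width: 0.0226
```

```bash
python3 -c "
from h import *
rs()"
```

```text
clk 18.62 to go tool [  0.93  -0.5  -50.  ] tipz 10.0 upt [ 0.01 -0.7 ] yaw 25.7 F [ 0.1  0.5 -1. ] w 0.0226 qd 0.004
```

Call:
{"fn": "send_rows", "kwargs": {"force": 20, "plan": [{"linear":[0,0,0.0005],"delta_rot":[0,0,0],"fingers":0.05},{"linear":[0,0,0],"delta_rot":[0,0,0],"fingers":0.05},{"linear":[0,0,0],"delta_rot":[0,0,0],"fingers":0.05},{"linear":[0,0,0],"delta_rot":[0,0,0],"fingers":0.05}]}}

```text
clock: 18.95
position: [0.5189, -0.1984, 0.1106]
ee_rot: [-0.005, 0.847, -0.532, 0.005]
contact_force: [0.2, 0.3, -0.1]
width: 0.0501
```

Call:
{"fn": "send_rows", "kwargs": {"plan": [{"linear":[0,0,-0.01],"delta_rot":[0,0,0],"fingers":0.05},{"linear":[0,0,-0.02],"delta_rot":[0,0,0],"fingers":0.05},{"linear":[0,0,-0.03],"delta_rot":[0,0,0],"fingers":0.05},{"linear":[0,0,-0.035],"delta_rot":[0,0,0],"fingers":0.05},{"linear":[0,0,-0.035],"delta_rot":[0,0,0],"fingers":0.05},{"linear":[0,0.02,-0.02],"delta_rot":[0,0,0],"fingers":0.05},{"linear":[0,0.03,0],"delta_rot":[0,0,0],"fingers":0.05},{"linear":[0,0.03,0],"delta_rot":[0,0,0],"fingers":0.05},{"linear":[0,0.03,0],"delta_rot":[0,0,0],"fingers":0.05},{"linear":[0,0,0],"delta_rot":[0,0,0],"fingers":0.05},{"linear":[0,0,0],"delta_rot":[0,0,0],"fingers":0.05}]}}

```text
clock: 19.87
position: [0.4159, -0.2489, 0.2773]
ee_rot: [-0.004, 0.847, -0.531, 0.012]
contact_force: [0.8, 0.1, 1.4]
width: 0.0503
```

```bash
python3 -c "
from h import *
p,r,s=pose();print(p,s['clock'])
w=save('wrist','w10.png'); sd=save('side','s10.png'); t=save('top','t10.png')
P=proj('wrist',[[.5345,.119,.085]])[0].astype(int); print(P)
o=np.zeros((600,800,3),np.uint8)
o[:300,:400]=cv2.resize(w,(400,300)); o[300:600,:400]=cv2.resize(sd[130:400,130:430],(400,300))
o[:400,400:]=cv2.resize(t[180:280,228:328],(400,400),interpolation=3)
y,x=max(P[1]-20,0),max(P[0]-30,0); c=w[y:y+40,x:x+60]
if c.size: o[400:600,400:700]=cv2.resize(c,(300,200),interpolation=3)
cv2.imwrite('pics/fin.png',o[:,:,::-1])"
```

```text
[ 0.4159236  -0.24887667  0.27731148] 19.8667
[-29 -83]
```

View pics/fin.png

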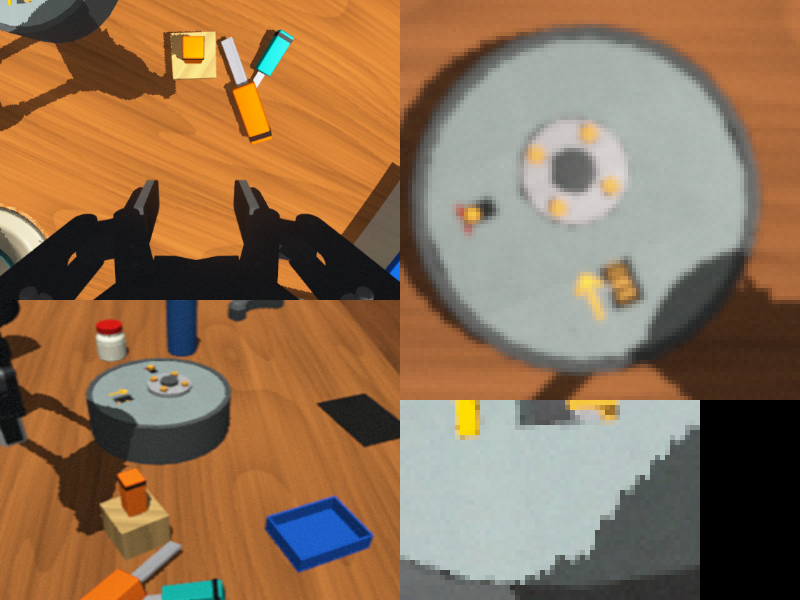

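The spoon stands upright in its holder. In the top view the pin, at (72,213) of the crop, touches the red bar, and the gripper is clear of everything. I'm handing in.

```bash
python3 -c "
from h import *
print(manip.sign_off())"
```

```text
the job is handed in; nothing more can be done
None
```

I turned the star wheel about 3 teeth in the arrow's direction until it went tight, then stood the spoon back in its holder and handed the job in at about 20 s of the 72 s.

**Wheel:** it took four strokes through the slot. Free turning took about 3–4 N. The last stroke stalled at 7–8 N with no further motion, and a second push at a shallower depth, after backing off, gave the same result. The highest sideways force I read at the spoon was about 8.4 N.

**Last checks:** the pictures show the spoon upright in the holder and the yellow pin against the red bar. The gripper is open and clear of everything. The brake, jar, can and tray look undisturbed.

**Less certain:**
- **Look-alikes:** the big orange and turquoise spoons, which stood in the first pictures, were lying on the bench after my first move. The fingers passed well above them, at about 0.2 m, and I felt no contact. They probably toppled on their own, but I can't prove it.
- **Pin readings:** the wrist-camera pin-to-bar distances were noisy (4.0–5.1 mm near the end). I judged tightness mainly by force, with the final top view of the pin agreeing.
- **Third stroke:** it ended with a brief 6 N reading at the end of the slot, probably the blade touching the slot's end.

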